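Close up the spacer row on the setting rail and latch it

TASK

On the setting rail, push the row of touching blocks along as one train until it is fully home against the blue end stop, pushing only on the orange block at its tail. Then push the red latch round, fully across the rail behind the orange block, and take the hand away. Do not pick up, lift or tip any block, keep your fingers off the three metal spacers, and leave the wrench, the marker and the tape measure where they lie.

Things in the scene. Friction and masses are not known exactly. Their poses are not given: they have to be found in the camera images.
- rail: Fixed jig: grey base plate (local x -80 to +45, y -175 to +165 mm), 10 mm thick, with an open channel along local y. Origin: on the bench, on the channel's centre line; y runs along the channel to the end stop, x across, z up. Aluminium side guides cover x = 21 to 36 mm on each side and rise to 22 mm above the bench; the channel floor is at 10 mm. Turned up to 0.5 rad either way.
- stop_face (a point): Centre of the end stop's working face, at rail y = +130 mm, 30 mm above the bench. The blue end stop is 80 mm wide (x), 25 mm thick and 50 mm tall above the bench (bolt heads to 55 mm).
- pusher: Orange block, tail of the row (nearest rail -y), 40 mm across the rail, 30 mm along it, 35 mm tall, underside 10 mm above the bench in the channel, round black mark on top. Origin: centre of its underside; axes as the rail's. Loose, 0.08 to 0.35 kg. Push its free rear face, 15 mm behind the origin. Home at rail y = 25 mm; starts 50 to 100 mm short of that. The row slides with a friction of a few newtons.
- spacer3: Aluminium spacer, next in front of the orange block, touching it, 40 mm across the rail, 30 mm along it, 35 mm tall, underside 10 mm above the bench in the channel, round black mark on top. Origin: centre of its underside; axes as the rail's. Loose, 0.08 to 0.35 kg. Home at rail y = 55 mm.
- spacer2: Brass spacer, next in front, touching, 40 mm across the rail, 30 mm along it, 35 mm tall, underside 10 mm above the bench in the channel, round black mark on top. Origin: centre of its underside; axes as the rail's. Loose, 0.08 to 0.35 kg. Home at rail y = 85 mm.
- spacer1: Steel spacer, head of the row, touching, 40 mm across the rail, 30 mm along it, 35 mm tall, underside 10 mm above the bench in the channel, round black mark on top. Origin: centre of its underside; axes as the rail's. Loose, 0.08 to 0.35 kg. Home, against the stop, at rail y = 115 mm.
- latch (a joint): Red swing latch, a bar on edge. Angle in rad, growing counter-clockwise from above: at 0 the bar points from its pivot along rail -y, beside the channel; at 1.571 (its stop) along rail +x, right across the channel, 3 mm behind the orange block's home. Starts open, -0.3 to 0, clear of the row's path. Light friction (about 0.5 N at its end) keeps it where it is left.
- latch_pivot (a point): On the latch's upright pivot axis, at rail x = -50, y = +3 mm, 35.5 mm above the bench. Round red hub, 9 mm radius, pin top 50 mm above the bench. The latch bar is 80 mm long from here, 8 mm thick, and stands from 25.5 to 45.5 mm above the bench.
- latch_end (a point): Middle of the outer end of the red latch bar, 80 mm from its pivot axis, 35.5 mm above the bench.
- wrench: Steel wrench (open jaw at one end, ring at the other), about 170 mm long, lying on the bench beyond the rail's +x side. To be left alone.
- marker: White paint marker with a green cap, 130 mm long, 17 mm thick, lying on the bench beyond the rail's +x side, towards its open end. Origin: underside, mid-length, length along its x. To be left alone.
- tape: Black tape measure with a grey disc, 65 x 60 x 32 mm, lying on the bench past the blue end stop. Origin: centre of the underside. To be left alone.
There are look-alikes about, which are no part of the job. Of the things like the spacer2, leave any that is green or turquoise; of the rest the smaller one is meant.

How it is judged (in metres and radians):
On the way, in this order (a step that is already met when the one before it is completed fails the run):
1. the whole row is home against the end stop while the latch is still open (y of pusher in the frame of rail above 0.021 m and y of spacer3 in the frame of rail above 0.051 m and y of spacer2 in the frame of rail above 0.081 m and y of spacer1 in the frame of rail above 0.111 m and z of each of pusher, spacer3, spacer2, spacer1 in the frame of rail below 0.014 m and angle between each of pusher, spacer3, spacer2, spacer1's own z axis and vertical below 0.1 rad and value of joint latch below 0.5 rad), for 0.2 s.
2. the latch is fully across the rail behind the orange block (value of joint latch above 1.45 rad), for 0.2 s.
At the end, for the whole second after the job is handed in: All four blocks lie flat in the channel within 4 mm of their home places against the end stop, at rest, and the latch is across the rail (over 1.45 rad of 1.571) (y of pusher in the frame of rail above 0.021 m and y of spacer3 in the frame of rail above 0.051 m and y of spacer2 in the frame of rail above 0.081 m and y of spacer1 in the frame of rail above 0.111 m and z of each of pusher, spacer3, spacer2, spacer1 in the frame of rail below 0.014 m and angle between each of pusher, spacer3, spacer2, spacer1's own z axis and vertical below 0.1 rad and value of joint latch above 1.45 rad and linear speed of each of pusher, spacer3, spacer2, spacer1 below 0.02 m/s); the robot touches nothing.
It fails at once if a block was lifted or tipped (z of any of pusher, spacer3, spacer2, spacer1 in the frame of rail above 0.018 m or angle between any of pusher, spacer3, spacer2, spacer1's own z axis and vertical above 0.3 rad).
It fails at once if the fingers pushed or gripped a metal spacer (over 3 N) (contact force between the fingers and spacer1 above 3 N or contact force between the fingers and spacer2 above 3 N or contact force between the fingers and spacer3 above 3 N).
It fails at once if the wrench was disturbed (moved over 15 mm) (distance of wrench from where it was at the start of the episode above 0.015 m).
It fails at once if the marker was disturbed (moved over 15 mm) (distance of marker from where it was at the start of the episode above 0.015 m).
It fails at once if the tape was disturbed (moved over 15 mm) (distance of tape from where it was at the start of the episode above 0.015 m).
It also fails if it takes over 45 s, if anything falls off the work surface, if the arm or the gripper's body presses on something with over 40 N, if the wrist force passes 120 N, or if a joint passes its speed limit or range.

ROBOT

A 7-joint arm with a two-finger parallel gripper is mounted at the origin on the work surface. World frame = base frame: x ahead of the robot, y to its left, z up, the work surface at z = 0. Lengths are in m, angles in degrees, forces in N, time in s.
With the tool pointing down it reaches from about 0.4 to 0.85 m from the base axis. Payload 10.4 kg.
Tool frame: the origin (TCP) lies midway between the tips of the shut fingers; the grasp point (between the pads) lies 19 mm behind it; x points along the fingers, y is the direction in which the jaws open and shut, and the axes are right-handed (so a half turn about x gives the same grasp; the last joint's range is limited). The gripper opens to 87 mm and grips with 3 to 60 N. Pads are 19 mm wide; open, the fingers measure 117 mm over their backs; the gripper's body (75 mm by 190 mm) begins 51 mm behind the grasp point.
Start: joints at [-71.081, 19.034, -3.707, 83.658, 1.238, 77.344, -5.071], TCP at [0.216, 0.587, 0.223] pointing down, gripper open.
Joint ranges: [-148.97, 148.97], [-28.65, 121.19], [-84.17, 76.75], [9.2, 138.47], [-72.65, 252.65], [3.7, 117.97], [-149.18, 149.18]. Speed limits (degrees/s): [127.2, 127.2, 159.86, 159.86, 180, 180, 180].

INTERFACE

Orientations are given as [roll, pitch, yaw] about the fixed x, y, z axes, in that order (R = Rz(yaw) Ry(pitch) Rx(roll)).
In Python, from station import env gives the robot as it stands.
- The arm moves only by the shell command python3 -m crank 'ROWS' [OPENING] [FORCE]. ROWS is JSON, a list of rows, each a list of 2 entries, a list of its own where there are three numbers: the shift along the tool's x, y, z in mm, then the turn about the tool's x in degrees. In form: [[[dx, dy, dz], spin], ...]. A call has 1 to 20 rows; each row is the pose to reach, as a shift and turn from the pose commanded when the call began, along the tool's axes at that moment; what a row does not reach only later rows make up. A row lasts 1/8 s, in which the tool goes at most 62.5 mm and 10.7 degrees, less where a joint would pass 70% of its speed; a pose out of reach is approached as far as the arm can. A call with a gripper value outside its range is refused whole. OPENING is the opening, from 0 (shut) to 1 (fully open), set as the call begins (- or left out, the last holds). The fingers move at their own pace and stop on an object; FORCE is the grip in N (left out, the last holds). Time passes only in rows, so rows that repeat a pose let the fingers close. It gives the time, the measured TCP pose, the force and the opening at its end, in the units of the state.
- env.get_state(): the state, without advancing time (a new reading comes with each control period).
- env.capture(name): name is "side" or "top" or "wrist"; returns (picture, depth): 400x640x3 uint8, blue, green, red; 400x640 float32, m along the optical axis (not along the pixel's ray), 0 where there is no reading.
- env.camera_params(name): a dict with "fx", "fy", "cx", "cy" (pixels), "extrinsics" (4x4, takes a point from camera to world coordinates); the wrist camera has in their place "hand_eye" (4x4, takes a point from camera to tool coordinates, whose origin is the TCP and whose axes are the tool frame's). Camera axes: x right, y up, looking along -z (the intrinsics and any distortion apply to the point x, -y, -z); pixel columns grow to the right and rows downward; lengths in m; the calibration is good to about 2 mm. A picture is of the moment at which its call begins: read the wrist's pose just before it. camera_params takes no time and is no camera call.
- env.sign_off(): hands the job in, once; it reports no verdict.
The state is a dict: "t": time; "joints": joint angles; "qd": joint speeds; "tau": joint torques, N m; "tool_pos": TCP position; "ee_rot": TCP orientation; "force": force on the tool from outside, world axes, zero at the start; "torque": the same for the moment, N m; "gripper_width": finger opening in m.
Only numpy, scipy, OpenCV 4.12 (cv2) and the standard library are available. Lean on these libraries where they do the work, as an engineer would, in place of code of your own. Each camera call takes 0.05 s, during which the arm holds its last target.

## Working session

There is one attempt and no reset: what is moved stays moved. The work goes in short steps, Python scripts to look and compute and a shell command to move; the robot and the scene stay as the last step left them, time stands still between calls to the robot, and variables do not carry over. Pictures are saved under pics/ and viewed, and the job is handed in when it is done.

```bash
mkdir -p pics; ls; python3 - <<'E'
from station import env
import cv2,json
print(env.get_state())
for n in ("top","side"):
    p,d=env.capture(n); cv2.imwrite(f"pics/{n}0.png",p)
    import numpy as np
    np.save(f"pics/{n}0.npy",d)
    print(n,env.camera_params(n))
print(env.camera_params("wrist"))
E
```

```text
pics
{'t': 0.0, 'joints': array([-71.08108174,  19.07192199,  -3.70708064,  83.70538228,
         1.23568083,  77.3428251 ,  -5.07160957]), 'qd': array([-0.00781168,  0.05055539,  0.04646983, -0.15406438,  0.00079838,
       -0.03611752, -0.12842145]), 'tau': array([-1.53193005e-04, -6.23250532e+01,  2.46937521e-02, -3.89889979e+01,
       -6.13358058e-02,  3.97252408e-02,  1.81412051e-04]), 'tool_pos': array([0.21581482, 0.58615019, 0.22175969]), 'ee_rot': array([ -88.69768966,   89.9196186 , -108.91160936]), 'force': array([-1.04498405, -0.56131313,  0.13189624]), 'torque': array([ 0.02982826, -0.01412285,  0.04934832]), 'gripper_width': 0.08703437328712721}
top {'fx': 404.44524215193366, 'fy': 404.44524215193366, 'cx': 321.8953639154782, 'cy': 199.82300979118892, 'extrinsics': array([[-0.02872749,  0.98650708, -0.16117851,  0.45783165],
       [-0.99915467, -0.02359589,  0.03366268,  0.08311991],
       [ 0.02940533,  0.16200931,  0.98635101,  0.80656822],
       [ 0.        ,  0.        ,  0.        ,  1.        ]])}
side {'fx': 463.470761922183, 'fy': 463.470761922183, 'cx': 323.93782031701267, 'cy': 197.21367275394468, 'extrinsics': array([[-0.96516253,  0.11779195, -0.23363719,  0.3855869 ],
       [-0.2605984 , -0.51277249,  0.81801763,  0.78857287],
       [-0.02344683,  0.85040545,  0.52560519,  0.53587418],
       [ 0.        ,  0.        ,  0.        ,  1.        ]])}
{'fx': 325.14270514039833, 'fy': 325.14270514039833, 'cx': 316.5977246982302, 'cy': 194.27574875767635, 'hand_eye': array([[-2.11086257e-04,  2.77426742e-01, -9.60746771e-01,
        -1.60712041e-01],
       [ 9.99999948e-01, -1.77302014e-04, -2.70908603e-04,
        -1.48984965e-03],
       [-2.45499628e-04, -9.60746778e-01, -2.77426690e-01,
        -7.65573779e-02],
       [ 0.00000000e+00,  0.00000000e+00,  0.00000000e+00,
         1.00000000e+00]])}
```

View pics/top0.png

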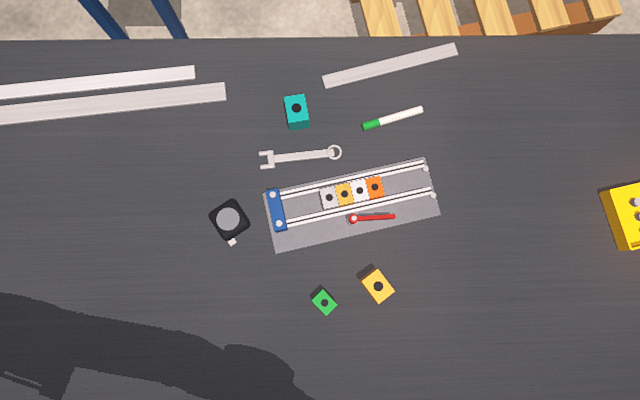

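View pics/side0.png

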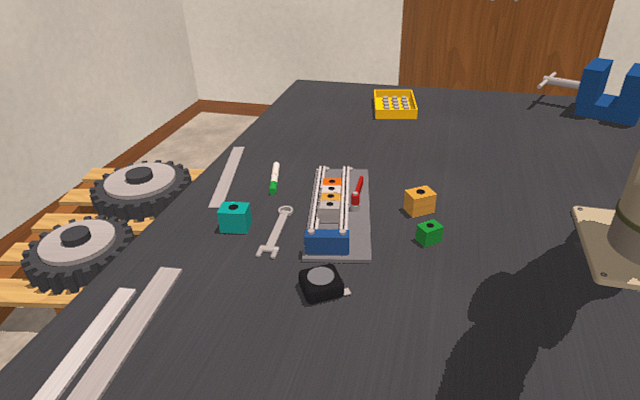

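The top view shows the rail with the blue stop at about (276,210). The row runs steel (329,197), brass (344,193), aluminium (359,190), orange (375,187). The red latch runs from its pivot (354,218) to its end (394,216), so it is open. Brass-like candidates are the small block in the rail (344,193), the larger yellow block (378,286), turquoise (297,110) and green (324,301). The one in the row is the smaller of the non-green ones. I'll confirm that in an enlarged crop.

```bash
cat > h.py <<'E'
from station import env
import cv2,numpy as np
def w(name,u,v,z):
    c=env.camera_params(name);E=c["extrinsics"]
    d=E[:3,:3]@np.array([(u-c["cx"])/c["fx"],-(v-c["cy"])/c["fy"],-1]);o=E[:3,3]
    return o+d*(z-o[2])/d[2]
def px(name,P):
    c=env.camera_params(name);E=c["extrinsics"]
    q=E[:3,:3].T@(np.asarray(P)-E[:3,3]);return c["cx"]-c["fx"]*q[0]/q[2],c["cy"]+c["fy"]*q[1]/q[2]
E
python3 - <<'E'
import cv2
p=cv2.imread("pics/top0.png")[145:270,250:450]
cv2.imwrite("pics/topc.png",cv2.resize(p,None,fx=4,fy=4,interpolation=cv2.INTER_CUBIC))
p=cv2.imread("pics/side0.png")[155:275,280:440]
cv2.imwrite("pics/sidec.png",cv2.resize(p,None,fx=5,fy=5,interpolation=cv2.INTER_CUBIC))
E
```

```text
(no output)
```

View pics/topc.png

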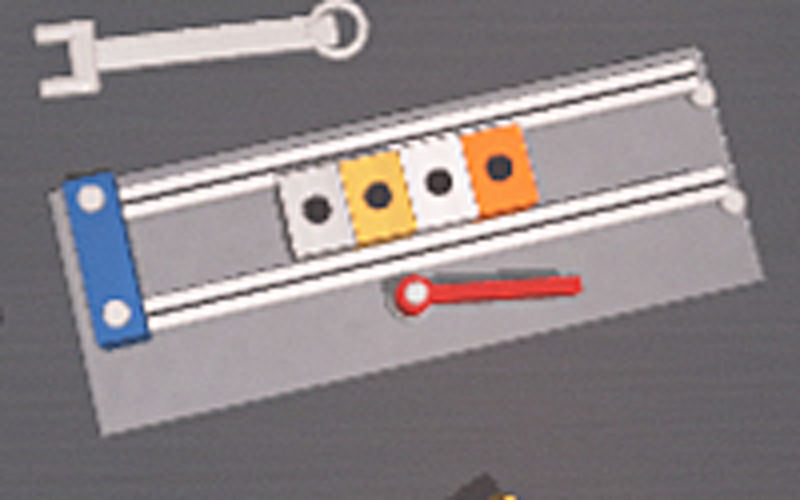

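View pics/sidec.png

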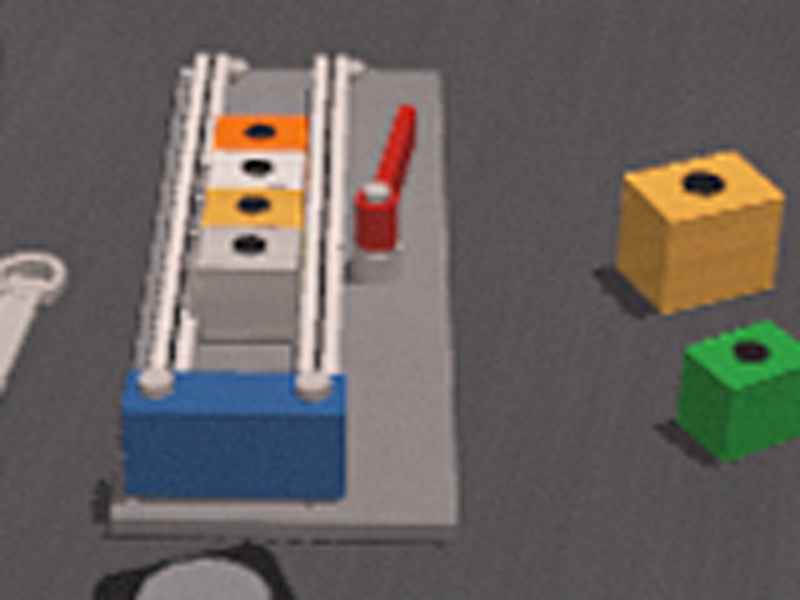

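```bash
cat > fit.py <<'E'
from h import *
from scipy.optimize import least_squares
def cv(x,y): return 250+(x+.5)/4-.5,145+(y+.5)/4-.5
obs=[((50,190),(45,165),10),((103,436),(-80,165),10),((763,280),(-80,-175),10),((698,47),(45,-175),10),((413,293),(-50,3),50),
]
W=[w("top",*cv(*o[0]),o[2]/1000)[:2] for o in obs]
def T(p,l): c,s=np.cos(p[2]),np.sin(p[2]); return np.array([p[0]+c*l[0]-s*l[1],p[1]+s*l[0]+c*l[1]])
r=least_squares(lambda p:np.concatenate([T(p,np.array(o[1])/1000)-q for o,q in zip(obs,W)]),[.5,.0,0])
P=r.x
def inv(q): c,s=np.cos(P[2]),np.sin(P[2]); d=np.array(q[:2])-P[:2]; return np.array([c*d[0]+s*d[1],-s*d[0]+c*d[1]])
if __name__=="__main__":
    print(P,np.degrees(P[2]),(r.fun*1000).round(1))
    for n,c,z in [("steel",(317,209),45),("brass",(377,195),45),("alu",(438,182),45),("or",(499,167),45),("latchend",(580,285),45.5),("bolt",(91,198),55),("bolt",(117,314),55),("g",(705,95),22),("g2",(735,201),22)]:
        q=w("top",*cv(*c),z/1000); print(n,q.round(4),(inv(q)*1000).round(1))
    def sv(x,y): return 280+(x+.5)/5-.5,155+(y+.5)/5-.5
    for n,c,z in [("steel",(249,245),45),("brass",(253,205),45),("alu",(257,167),45),("or",(261,131),45),("pivot",(377,190),50),("latchend",(407,108),45.5)]:
        q=w("side",*sv(*c),z/1000); print(n,q.round(4),(inv(q)*1000).round(1))
E
python3 fit.py
```

```text
[0.59512161 0.00563937 0.20111317] 11.522936121758535 [-0.1  1.6 -0.2  1.7 -0.6 -1.3  1.  -0.7 -0.  -1.2]
steel [0.5877 0.0436 0.045 ] [ 0.3 38.7]
brass [0.5938 0.0146 0.045 ] [0.5 9.1]
alu [ 0.5994 -0.015   0.045 ] [  0.1 -21.1]
or [ 0.6061 -0.0448  0.045 ] [  0.7 -51.6]
latchend [ 0.5479 -0.0806  0.0455] [-63.5 -75. ]
bolt [0.5937 0.1503 0.055 ] [ 27.5 142.1]
bolt [0.5386 0.1388 0.055 ] [-28.7 141.7]
g [ 0.645  -0.1543  0.022 ] [  16.9 -166.7]
g2 [ 0.5907 -0.1655  0.022 ] [ -38.5 -166.8]
steel [0.587  0.0453 0.045 ] [ 0.  40.5]
brass [0.593  0.0158 0.045 ] [-0.  10.3]
alu [ 0.599  -0.0139  0.045 ] [ -0.1 -19.9]
or [ 0.6048 -0.0435  0.045 ] [ -0.4 -50.1]
pivot [0.5449 0.0012 0.05  ] [-50.1   5.7]
latchend [ 0.5479 -0.0761  0.0455] [-62.6 -70.6]
```

```bash
cat > go.py <<'E'
from fit import *
from scipy.spatial.transform import Rotation as Ro
def st():
    s=env.get_state(); return s,Ro.from_euler("xyz",s["ee_rot"],degrees=True).as_matrix()
def show():
    s,R=st(); print("t",round(s["t"],2),"tcp",s["tool_pos"].round(4),"rail mm",(inv(s["tool_pos"])*1000).round(1),"F",s["force"].round(1),"w",round(s["gripper_width"],4),"j",s["joints"].round(0))
    c,sn=np.cos(P[2]),np.sin(P[2]); Rr=np.array([[c,-sn,0],[sn,c,0],[0,0,1]])
    print("tool axes in rail (cols)\n",(Rr.T@R).round(3))
def to(x,y,z):
    s,R=st(); g=np.append(T(P,np.array([x,y])/1000),z/1000)
    print((x,y,z),"->",(R.T@(g-s["tool_pos"])*1000).round(1))
E
python3 - <<'E'
from go import *
show()
for a in [(0,-100,120),(0,-100,70),(0,-100,28)]: to(*a)
E
```

```text
t 0.1 tcp [0.2158 0.5862 0.2218] rail mm [-255.7  644.6] F [ 0.3 -0.2 -0.1] w 0.087 j [-71.  19.  -4.  84.   1.  77.  -5.]
tool axes in rail (cols)
 [[-0.001  0.526  0.851]
 [-0.001  0.851 -0.526]
 [-1.    -0.001  0.   ]]
(0, -100, 120) -> [ 102.5 -498.7  609.1]
(0, -100, 70) -> [ 152.5 -498.6  609.1]
(0, -100, 28) -> [ 194.5 -498.6  609.1]
```

```bash
python3 -m crank '[[[4,-25,30],3],[[8,-50,61],6],[[12,-80,98],9],[[17,-110,135],13],[[22,-145,177],17],[[27,-180,220],21],[[32,-215,262],25],[[37,-250,305],29],[[42,-285,348],33],[[47,-320,391],37],[[52,-355,434],41],[[56,-390,476],45],[[60,-420,513],49],[[64,-445,543],52],[[68,-465,568],54],[[70,-480,586],56],[[71,-490,598],58],[[72,-498,609],58.3],[[72,-498.6,609],58.3],[[72,-498.6,609],58.3]]' 0 20; python3 - <<'E'
from go import *
show()
for a in [(0,-100,120),(0,-100,70),(0,-100,28)]: to(*a)
p,d=env.capture("top"); cv2.imwrite("pics/t1.png",p)
p,d=env.capture("wrist"); cv2.imwrite("pics/w1.png",p)
E
```

```text
t: 2.6
tool_pos: [0.615, -0.091, 0.1506]
ee_rot: [179.1, 90.0, 100.7]
force: [-1.0, 0.5, -0.3]
gripper_width: 0.0006
t 2.6 tcp [ 0.615  -0.091   0.1506] rail mm [  0.2 -98.7] F [-1.   0.5 -0.3] w 0.0006 j [-21.  23.  32.  91. -13.  69.  25.]
tool axes in rail (cols)
 [[ 0.     1.     0.   ]
 [ 0.001  0.    -1.   ]
 [-1.     0.    -0.001]]
(0, -100, 120) -> [30.6 -0.2  1.4]
(0, -100, 70) -> [80.6 -0.2  1.4]
(0, -100, 28) -> [122.6  -0.2   1.4]
```

View pics/w1.png

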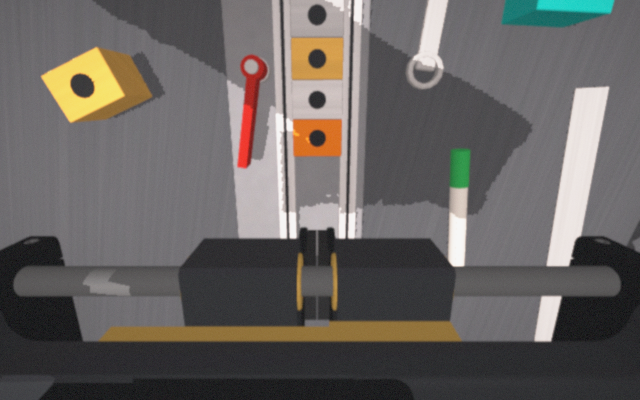

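The wrist view shows the shut fingers centred at (317,280), in line with the orange block (317,138). The latch is open at left and the channel behind the block is clear. Next I descend.

```bash
python3 -m crank '[[[15,0,1],0],[[35,0,1],0],[[55,0,1],0],[[75,0,1],0],[[92,0,1],0],[[107,0,1],0],[[117,0,1],0],[[122,0,1],0],[[122,0,1],0]]' 0; python3 - <<'E'
from go import *
show()
p,d=env.capture("side"); cv2.imwrite("pics/s2.png",cv2.resize(p[130:280,260:460],None,fx=4,fy=4))
E
```

```text
t: 3.82
tool_pos: [0.6154, -0.0928, 0.0285]
ee_rot: [124.0, 90.0, 45.5]
force: [0.3, -0.1, -0.1]
gripper_width: 0.0004
t 3.83 tcp [ 0.6154 -0.0928  0.0285] rail mm [   0.2 -100.5] F [ 0.3 -0.1 -0.1] w 0.0004 j [-18.  31.  29.  97. -17.  57.  29.]
tool axes in rail (cols)
 [[ 0.     1.    -0.001]
 [ 0.    -0.001 -1.   ]
 [-1.     0.    -0.   ]]
```

View pics/s2.png

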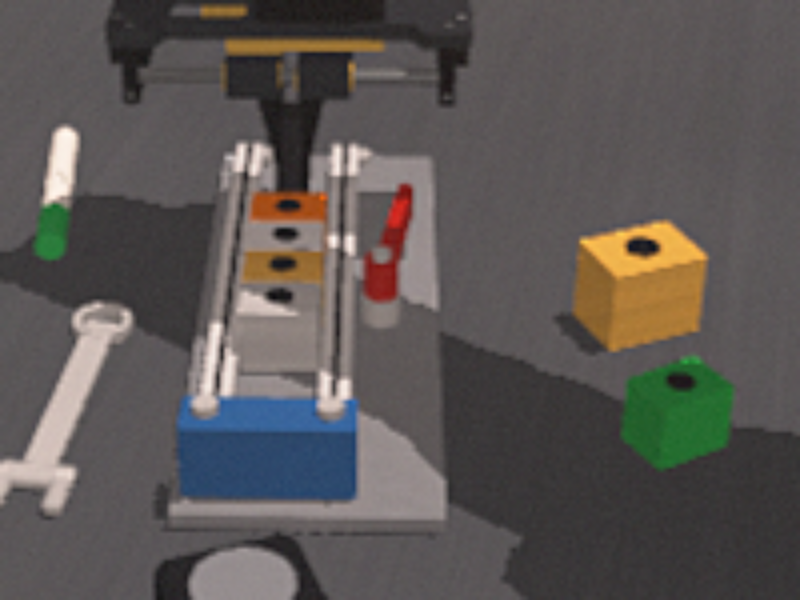

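Fingers (side crop 290,150) are just behind the orange block. I'll push slowly.

```bash
python3 -m crank '[[[0,0,-5],0],[[0,0,-10],0],[[0,0,-14],0],[[0,0,-17],0],[[0,0,-20],0],[[0,0,-23],0],[[0,0,-26],0],[[0,0,-29],0],[[0,0,-33],0],[[0,0,-37],0],[[0,0,-41],0],[[0,0,-46],0],[[0,0,-51],0],[[0,0,-56],0],[[0,0,-61],0],[[0,0,-66],0],[[0,0,-71],0],[[0,0,-75],0],[[0,0,-78],0],[[0,0,-80],0]]' 0; python3 - <<'E'
from go import *
show()
p,d=env.capture("side"); cv2.imwrite("pics/s3.png",cv2.resize(p[130:280,260:460],None,fx=4,fy=4))
p,d=env.capture("top"); cv2.imwrite("pics/t3.png",cv2.resize(p[145:270,250:450],None,fx=4,fy=4))
E
```

```text
t: 6.38
tool_pos: [0.5994, -0.0142, 0.0285]
ee_rot: [169.2, 90.0, 90.6]
force: [0.1, -2.9, 0.2]
gripper_width: 0.0002
t 6.38 tcp [ 0.5994 -0.0142  0.0285] rail mm [  0.2 -20.3] F [ 0.1 -2.9  0.2] w 0.0002 j [-26.  28.  29. 100. -16.  55.  21.]
tool axes in rail (cols)
 [[ 0.     1.    -0.001]
 [ 0.    -0.001 -1.   ]
 [-1.     0.    -0.   ]]
```

View pics/s3.png

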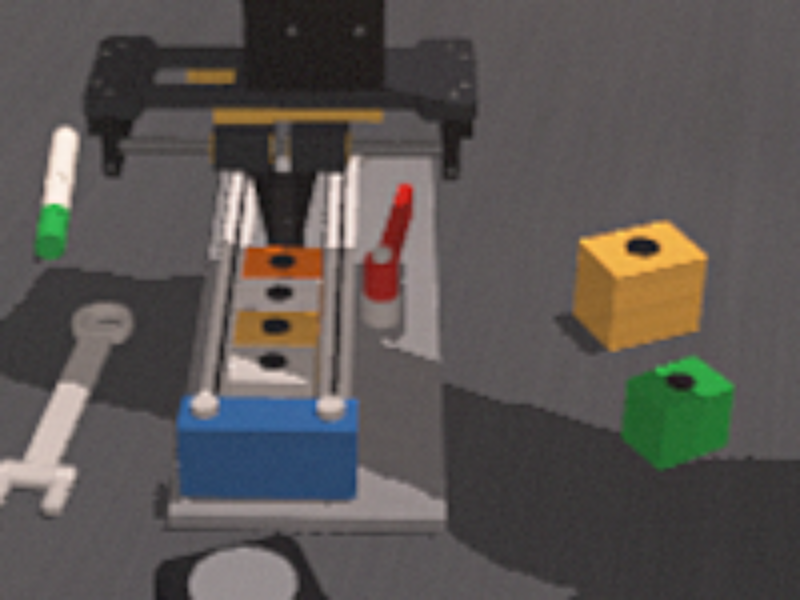

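View pics/t3.png

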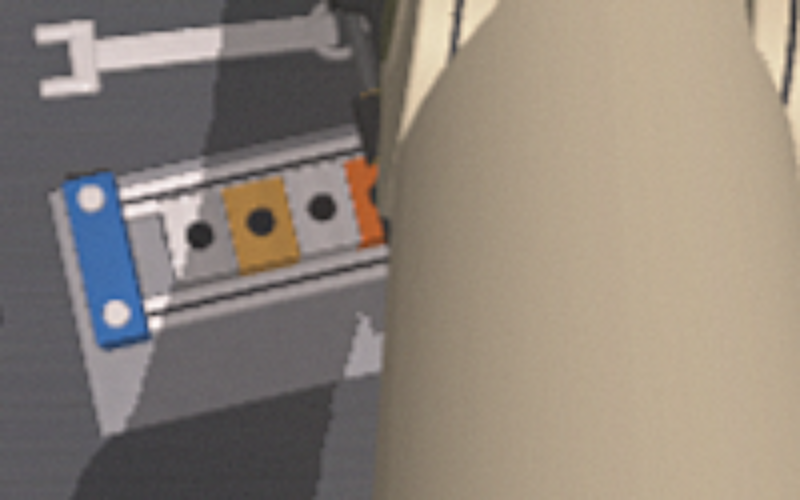

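The row has moved as one, with the steel mark now at crop (200,234) in the top view. A gap to the stop remains, and the pushing force is about 3 N.

```bash
python3 - <<'E'
from go import *
for n,c in [("steel",(200,234)),("brass",(260,221)),("alu",(322,207))]:
    print(n,(inv(w("top",*cv(*c),.045))*1000).round(1))
E
```

```text
steel [ 1.  95.8]
brass [ 0.7 66.6]
alu [ 0.7 36.1]
```

```bash
python3 -m crank '[[[0,0,-2],0],[[0,0,-4],0],[[0,0,-7],0],[[0,0,-10],0],[[0,0,-12],0],[[0,0,-14],0],[[0,0,-15],0],[[0,0,-16],0],[[0,0,-17],0],[[0,0,-17],0]]' 0; python3 -m crank '[[[0,0,-0.5],0],[[0,0,-1],0],[[0,0,-1],0]]' 0;
```

```text
t: 7.72
tool_pos: [0.596, 0.0025, 0.0285]
ee_rot: [173.7, 90.0, 95.2]
force: [0.5, -2.8, 0.1]
gripper_width: 0.0002
t: 8.1
tool_pos: [0.5958, 0.0033, 0.0285]
ee_rot: [153.7, 90.0, 75.2]
force: [-0.3, -3.2, -0.6]
gripper_width: 0.0007
```

```bash
python3 -m crank '[[[0,0,-0.5],0],[[0,0,-1],0],[[0,0,-1],0]]' 0; python3 -m crank '[[[0,0,-0.5],0],[[0,0,-1],0],[[0,0,-1],0]]' 0;  python3 - <<'E'
from go import *
show()
p,d=env.capture("top"); cv2.imwrite("pics/t4.png",cv2.resize(p[145:270,250:450],None,fx=4,fy=4,interpolation=cv2.INTER_CUBIC))
E
```

```text
t: 8.48
tool_pos: [0.5957, 0.0041, 0.0285]
ee_rot: [37.3, 90.0, -41.2]
force: [0.6, -4.0, -0.5]
gripper_width: 0.0004
t: 8.85
tool_pos: [0.5956, 0.0042, 0.0286]
ee_rot: [15.1, 89.9, -63.4]
force: [3.2, -6.4, -0.6]
gripper_width: 0.0002
t 8.85 tcp [0.5956 0.0042 0.0286] rail mm [ 0.2 -1.5] F [ 3.2 -6.4 -0.6] w 0.0002 j [-28.  28.  29. 101. -16.  55.  19.]
tool axes in rail (cols)
 [[ 0.     1.    -0.001]
 [-0.001 -0.001 -1.   ]
 [-1.     0.     0.001]]
```

View pics/t4.png

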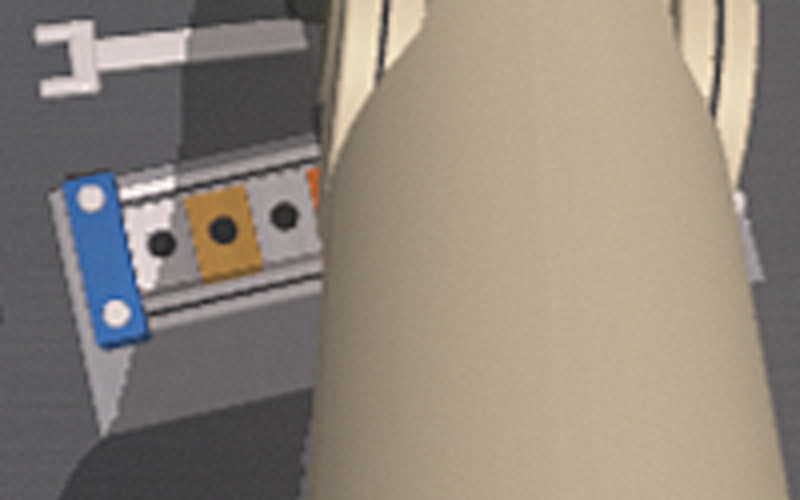

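The steel block touches the blue stop at crop (125,240), the tool has stalled and the force is rising. One more small press to confirm.

```bash
python3 -m crank '[[[0,0,-0.7],0],[[0,0,-1.4],0],[[0,0,-1.4],0],[[0,0,-1.4],0]]' 0; python3 - <<'E'
from go import *
show()
print((inv(w("top",*cv(162,243),.045))*1000).round(1))
E
```

```text
t: 9.4
tool_pos: [0.5956, 0.0042, 0.0287]
ee_rot: [15.2, 89.8, -63.4]
force: [2.6, -9.7, -1.5]
gripper_width: 0.0003
t 9.4 tcp [0.5956 0.0042 0.0287] rail mm [ 0.2 -1.5] F [ 2.6 -9.7 -1.5] w 0.0003 j [-28.  28.  29. 101. -16.  55.  18.]
tool axes in rail (cols)
 [[ 0.001  1.    -0.002]
 [-0.003 -0.002 -1.   ]
 [-1.     0.001  0.003]]
[  0.8 114.3]
```

```bash
python3 -m crank '[[[0,0,8],0],[[0,0,20],0],[[0,0,35],0],[[-5,0,46],0],[[-20,0,50],0],[[-35,-8,50],0],[[-42,-25,50],0],[[-42,-45,50],0],[[-42,-65,50],0],[[-42,-82,50],0],[[-42,-94,50],0],[[-42,-94,50],0],[[-42,-94,50],0]]' 0; python3 - <<'E'
from go import *
show()
for a in [(-96,-52,30)]: to(*a)
p,d=env.capture("side"); cv2.imwrite("pics/s5.png",cv2.resize(p[130:280,260:460],None,fx=4,fy=4,interpolation=cv2.INTER_CUBIC))
p,d=env.capture("top"); cv2.imwrite("pics/t5.png",cv2.resize(p[145:270,250:450],None,fx=4,fy=4,interpolation=cv2.INTER_CUBIC))
p,d=env.capture("wrist"); cv2.imwrite("pics/w5.png",p)
E
```

```text
t: 11.02
tool_pos: [0.5136, -0.0607, 0.0709]
ee_rot: [96.9, 90.0, 18.4]
force: [0.2, -0.1, -0.1]
gripper_width: 0.0004
t 11.03 tcp [ 0.5136 -0.0607  0.0709] rail mm [-93.1 -48.7] F [ 0.2 -0.1 -0.1] w 0.0004 j [-27.  15.  32. 111. -10.  56.  21.]
tool axes in rail (cols)
 [[ 0.001  1.    -0.   ]
 [ 0.    -0.    -1.   ]
 [-1.     0.001 -0.   ]]
(-96, -52, 30) -> [40.9 -2.9  3.3]
```

View pics/s5.png

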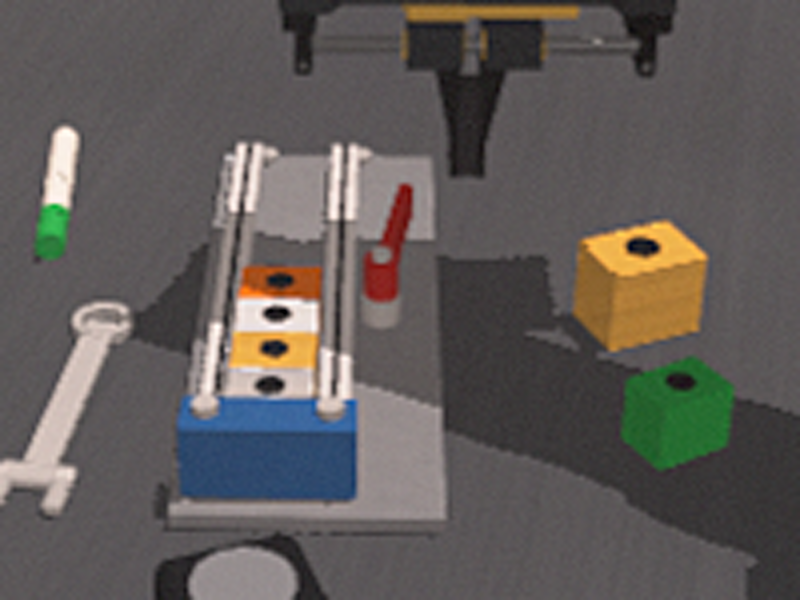

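View pics/w5.png

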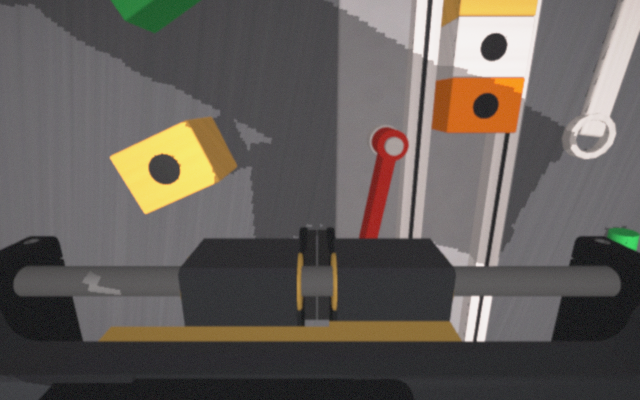

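The row is tight against the stop in the side crop (marks at 280,281 through 270,384). The latch is untouched and the finger hangs outside it at (467,170). I'll check the numbers and then descend.

```bash
python3 - <<'E'
from go import *
for c in [(280,281),(277,314),(274,348),(270,384)]:
    print((inv(w("side",260+(c[0]+.5)/4-.5,130+(c[1]+.5)/4-.5,.045))*1000).round(1))
print((inv(w("side",260+(405+.5)/4-.5,130+(186+.5)/4-.5,.0455))*1000).round(1))
# sweep path relative to start (-93,-51)
for a in np.linspace(-.17,1.571,16):
    r=55; off=4+8*abs(np.cos(a))+10.5*abs(np.sin(a))
    q=np.array([-50,3])+r*np.array([np.sin(a),-np.cos(a)])-off*np.array([np.cos(a),np.sin(a)])
    print(round(a,2),q.round(0))
E
python3 -m crank '[[[10,0,3],0],[[22,0,3],0],[[33,0,3],0],[[41,0,3],0],[[41,0,3],0]]' 0
python3 -c "
from go import *
show()"
```

```text
[ 0.3 26.7]
[ 0.2 56.8]
[ 0.  86.2]
[  0.2 115.6]
[-62.4 -71. ]
-0.17 [-73. -49.]
-0.05 [-66. -51.]
0.06 [-59. -53.]
0.18 [-54. -54.]
0.29 [-48. -54.]
0.41 [-42. -54.]
0.53 [-36. -53.]
0.64 [-30. -51.]
0.76 [-25. -49.]
0.87 [-19. -45.]
0.99 [-13. -42.]
1.11 [ -8. -37.]
1.22 [ -4. -31.]
1.34 [ -0. -25.]
1.45 [  3. -19.]
1.57 [  5. -11.]
t: 11.8
tool_pos: [0.5131, -0.0641, 0.0288]
ee_rot: [-93.6, 89.9, -172.1]
force: [-0.3, -0.6, 0.5]
gripper_width: 0.0006
t 11.8 tcp [ 0.5131 -0.0641  0.0288] rail mm [-94.3 -51.9] F [-0.3 -0.6  0.5] w 0.0006 j [-25.  19.  31. 113. -12.  51.  24.]
tool axes in rail (cols)
 [[-0.001  1.    -0.001]
 [ 0.    -0.001 -1.   ]
 [-1.    -0.001 -0.   ]]
```

Row is home (marks at 26.7/56.8/86.2/115.6 against 25/55/85/115). Now the latch sweep, first half.

```bash
python3 -m crank '[[[0,4,0],0],[[0,9,0],0],[[0,14,0],0],[[0,18,0],0],[[0,22,0],0],[[0,26,0],0],[[0,30,0],0],[[0,34,1],0],[[0,38,1],0],[[0,42,2],0],[[0,46,2],0],[[0,50,2],0],[[0,54,1],0],[[0,58,1],0],[[0,61,0],0],[[0,64,-1],0],[[0,67,-2],0],[[0,69,-3],0],[[0,69,-3],0]]' 0; python3 - <<'E'
from go import *
show()
p,d=env.capture("side"); cv2.imwrite("pics/s6.png",cv2.resize(p[130:280,260:460],None,fx=4,fy=4,interpolation=cv2.INTER_CUBIC))
E
```

```text
t: 14.18
tool_pos: [0.5809, -0.0472, 0.0296]
ee_rot: [94.0, 90.0, 15.5]
force: [0.0, 0.0, -0.8]
gripper_width: 0.0003
t 14.18 tcp [ 0.5809 -0.0472  0.0296] rail mm [-24.5 -48.9] F [ 0.   0.  -0.8] w 0.0003 j [-24.  26.  30. 103. -16.  55.  24.]
tool axes in rail (cols)
 [[ 0.  1. -0.]
 [ 0. -0. -1.]
 [-1.  0. -0.]]
```

View pics/s6.png

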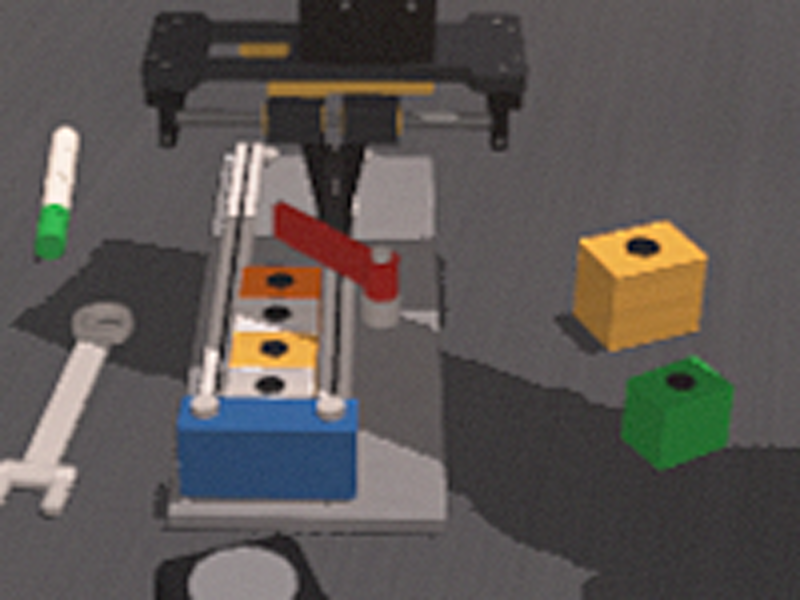

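The latch is swinging with the finger behind it, its end at (280,215) in the crop. I'll continue.

```bash
python3 -m crank '[[[0,3,-2],0],[[0,6,-4],0],[[0,9,-6],0],[[0,12,-8],0],[[0,15,-11],0],[[0,18,-14],0],[[0,20,-17],0],[[0,22,-20],0],[[0,24,-23],0],[[0,26,-26],0],[[0,27,-29],0],[[0,28,-32],0],[[0,29,-34],0],[[0,29,-36],0],[[0,29,-37],0],[[0,29,-38],0],[[0,29,-38],0]]' 0; python3 - <<'E'
from go import *
show()
p,d=env.capture("side"); cv2.imwrite("pics/s7.png",cv2.resize(p[130:280,260:460],None,fx=4,fy=4,interpolation=cv2.INTER_CUBIC))
E
```

```text
t: 16.35
tool_pos: [0.6019, -0.0056, 0.0297]
ee_rot: [31.2, 89.9, -47.4]
force: [2.5, -4.8, -2.2]
gripper_width: 0.0003
t 16.35 tcp [ 0.6019 -0.0056  0.0297] rail mm [  4.4 -12.4] F [ 2.5 -4.8 -2.2] w 0.0003 j [-27.  28.  29. 100. -16.  56.  20.]
tool axes in rail (cols)
 [[ 0.001  1.    -0.002]
 [-0.002 -0.002 -1.   ]
 [-1.     0.001  0.002]]
```

View pics/s7.png

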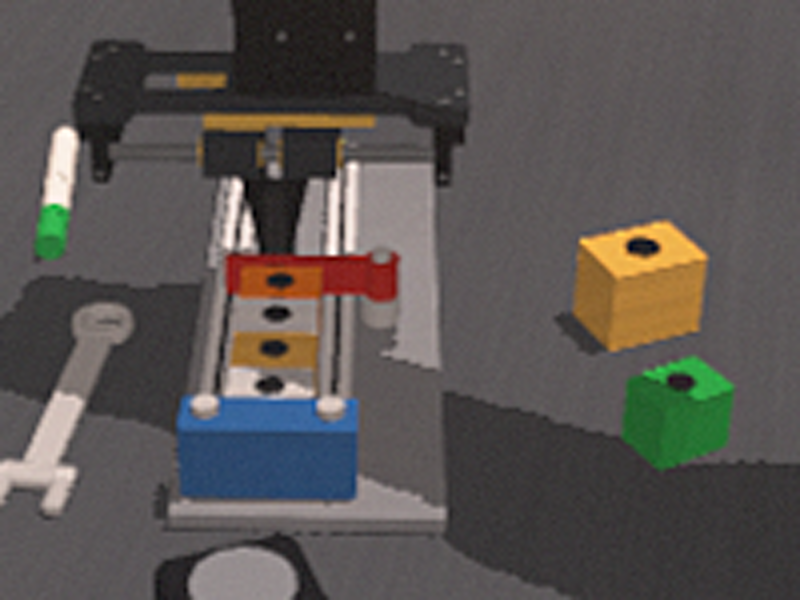

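The bar lies straight across the rail behind the orange block. The tool stalled at y=-12.4, where the latch stop was predicted, with about 5 N. One small press, then I back off and rise.

```bash
python3 -m crank '[[[0,0,-1],0],[[0,0,-1],0],[[0,0,-1],0]]' 0; python3 -m crank '[[[0,0,4],0],[[0,0,12],0],[[0,0,24],0],[[0,0,36],0],[[-15,0,45],0],[[-40,0,50],0],[[-70,0,60],0],[[-100,0,80],0],[[-130,0,110],0],[[-150,0,145],0],[[-160,0,180],0],[[-165,0,210],0],[[-165,0,230],0],[[-165,0,230],0],[[-165,0,230],0]]' 0; python3 - <<'E'
from go import *
show()
p,d=env.capture("side"); cv2.imwrite("pics/s8.png",cv2.resize(p[130:280,260:460],None,fx=4,fy=4,interpolation=cv2.INTER_CUBIC))
p,d=env.capture("top"); cv2.imwrite("pics/t8.png",cv2.resize(p[145:270,250:450],None,fx=4,fy=4,interpolation=cv2.INTER_CUBIC))
E
```

```text
t: 16.77
tool_pos: [0.6019, -0.0056, 0.0297]
ee_rot: [24.9, 89.8, -53.7]
force: [4.7, -7.9, -3.2]
gripper_width: 0.0002
t: 18.65
tool_pos: [0.6472, -0.2273, 0.1942]
ee_rot: [-171.0, 89.9, 110.6]
force: [-0.7, 0.4, 0.1]
gripper_width: -0.0002
t 18.65 tcp [ 0.6472 -0.2273  0.1942] rail mm [   4.5 -238.7] F [-0.7  0.4  0.1] w -0.0002 j [ -7.  30.  34.  77. -17.  78.  38.]
tool axes in rail (cols)
 [[-0.     1.     0.001]
 [ 0.001  0.001 -1.   ]
 [-1.    -0.    -0.001]]
```

View pics/s8.png

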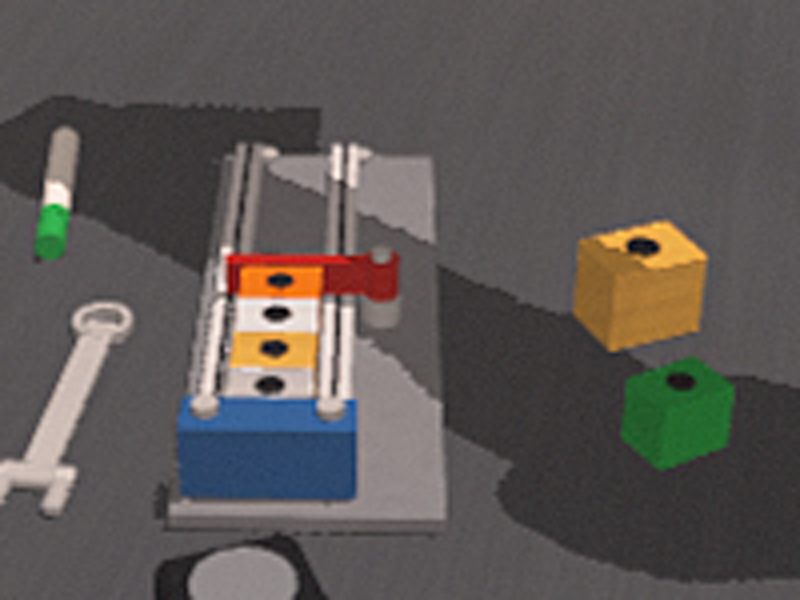

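View pics/t8.png

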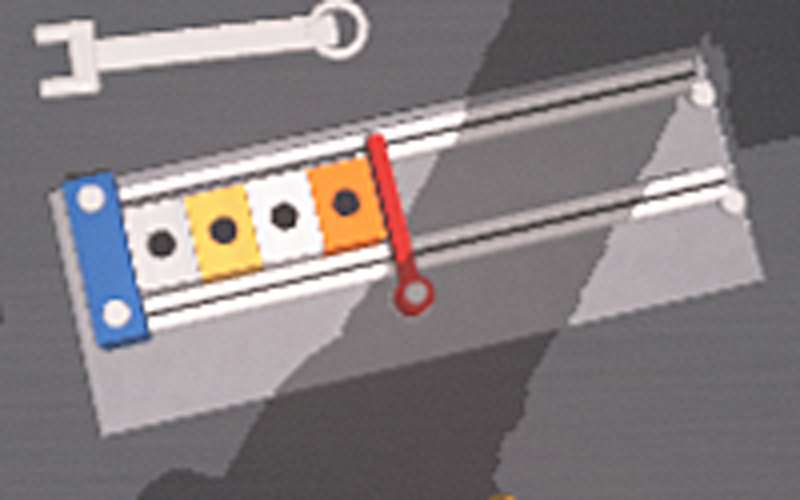

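Both views show the row tight against the blue stop and the red bar square across the rail behind the orange block, from pivot (413,293) to end (376,138). The wrench and marker look unmoved. I'll check the angle and hand in.

```bash
python3 - <<'E'
from go import *
e=inv(w("top",*cv(377,139),.0455));p=np.array([-.05,.003]); d=e-inv(w("top",*cv(413,293),.05)); print(e*1000,np.arctan2(d[0],-d[1]))
for c in [(345,203),(284,215),(223,230),(162,243)]: print((inv(w("top",*cv(*c),.045))*1000).round(1))
print(env.sign_off())
E
```

```text
[27.04969948  2.64904937] 1.5505624069477963
[ 0.1 25. ]
[ 1.  54.7]
[ 0.4 84.7]
[  0.8 114.3]
the job is handed in; nothing more can be done
None
```

I pushed the row home against the blue end stop using only the orange block. I then swept the red latch round to its stop from outside, backed the hand off along the rail, raised it clear and handed the job in at about 19 s.

My last checks, from the top camera before handing in:

| Item | Measured | Target |
|---|---|---|
| Orange block, rail y | 25.0 mm | 25 mm |
| Aluminium spacer, rail y | 54.7 mm | 55 mm |
| Brass spacer, rail y | 84.7 mm | 85 mm |
| Steel spacer, rail y | 114.3 mm | 115 mm |
| Latch angle | about 1.55 rad | over 1.45 rad (stop at 1.571) |

- **Forces:** reported force readings stayed at about 10 N or less, and were about zero once the hand was clear.
- **Wrench, marker and tape:** they look unmoved in the pictures, though I did not measure their positions.
- **Disagreement:** before the latch was swung, the side camera read the blocks 1 to 2 mm further along the rail than the top camera does here. That is about the calibration tolerance and well inside the 4 mm limit.

No check failed.

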